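# Lock the core-clamp screw with its jam nut

## Task

Lock the core-tube clamp: take the flat aluminium key from the rack, set it on edge in the slot of the clamp screw, centred on it, and with it turn the screw clockwise (seen from above) until the key rests against the stop pin. Leave the key there so that the pin keeps the screw still, and swing the locknut's handle clockwise until it is fully tight; then lift the key out without turning the screw away from its set position and stand it on edge, fully down, in the free slot of the rack. Leave the white plates and the other things on the bench alone.

Things in the scene. Friction and masses are not known exactly. Their poses are not given: they have to be found in the camera images.
- key: Flat plain aluminium bar, the holding key: 170 long (x) by 9 thick (y) by 50 high (z), about 0.2 kg, symmetric end for end, a dark round mark near each end. Origin: centre of its underside (long lower edge). At the start it stands on edge in one of the three slots of the rack (which one varies; the two others hold white plates that are shorter, 140 mm, and taller, 75 mm).
- rack: Fixed wooden rack, 130 (x) by 160 (y), origin under its centre on the bench. Three parallel slots run along its x at y = -52, 0 and +52; each is 13 wide between two battens 10 thick, slot floor 8 above the bench, batten tops about 32 above the bench, mouths slightly flared. Items stand on edge, lengthwise along x.
- plate_a: White plastic divider plate 140 long (x) by 9 thick (y) by 75 high (z), standing on edge in a rack slot; origin at the centre of its underside. Leave it alone.
- plate_b: A second white divider plate, the same as the other. Leave it alone.
- clamp: Fixed grey core-tube clamp: base plate 200 (x) by 130 (y) with a capped clear tube lying along x under a bridge that runs along y, bridge top 86 above the bench. Origin under the centre of the base, on the bench; the clamp screw's upright axis passes through it.
- stop_pin (a point): Top of the steel stop pin (12 diameter, upright on the bridge, top 152 above the bench, 66 tall) at x = -10.5, y = -70 in the clamp's frame. It halts the key, turning clockwise, when the key lies along the clamp's y.
- screw_slot (a point): Centre of the slot floor in the clamp screw's square steel head (45 by 46), on the screw axis, 112 above the bench. The point's y axis runs along the slot, which is 13 wide, 46 long, open at both ends, and 18 deep (rim 130 above the bench, mouth slightly flared). The seated key rests on its underside on this floor, centred on the axis, its ends free on both sides.
- screw (a joint): Turn of the clamp screw, rad, growing clockwise seen from above. 0: slot along the clamp's y, which is the set position; with the key against the stop pin it reads within 0.2 of 0 (the key has some play in the slot; pressed hard home by the locknut it reads about +0.09). Starts between -0.75 and -0.35. It needs about 0.2 N m to turn and stays where left; unless it is held, it is dragged along by the locknut.
- locknut (a joint): Turn of the locknut relative to the screw, rad, growing clockwise seen from above (tightening). Starts between 0 and 0.2; 1.2 is the hard stop, fully tight. It needs about 0.55 N m, about 6 N at its handle, and stays where left. It moves only if the screw is held still; otherwise screw and nut turn together and this value does not change.
- nut_grip (a point): Top centre of the upright black grip (18 diameter, 50 tall, top 151 above the bench) at the end of the locknut's handle, 95 from the screw axis; the steel handle arm below it lies 91 to 99 above the bench. It travels on a level circle about the screw axis, on the side of the clamp that faces its -x; while the screw is at 0 it lies at the angle (clamp frame, counter-clockwise from above) pi + 0.6 minus the locknut value.
- vial_a: Small capped sample vial, 30 diameter, 75 tall, standing; bystander. Origin at the centre of its underside. Leave it alone.
- vial_b: Small capped sample vial, 30 diameter, 75 tall, standing; bystander. Origin at the centre of its underside. Leave it alone.
- tape: Grey tape roll, 104 diameter, 24 high, lying flat; bystander. Origin at the centre of its underside. Leave it alone.
- pot: Sample pot with yellow cap, 60 diameter, 70 tall; bystander. Origin at the centre of its underside. Leave it alone.
- bottle: White plastic bottle, 68 diameter, 170 tall; bystander. Origin at the centre of its underside. Leave it alone.
- tub: Yellow closed tub, 100 by 130 by 50 high; bystander. Origin at the centre of its underside. Leave it alone.
Mind the look-alikes: they are no part of the job. There is more than one size of the key; the one meant has the size given above. Leave any orange look-alike of the plate_a alone.

How it is judged:
By the outcome, as a careful person would: the job done as asked, in the order asked, and still so for the second after the job is handed in, with the robot touching nothing.
It also fails if it takes over 72 s, if anything falls off the work surface, if the arm or the gripper's body presses on something with over 40 N, if the wrist force passes 120 N, or if a joint passes its speed limit or range.

## Robot

A 6-joint arm with a two-finger parallel gripper is mounted at the origin on the work surface. World frame = base frame: x ahead of the robot, y to its left, z up, the work surface at z = 0. Lengths are in m, angles in degrees, forces in N, time in s.
With the tool pointing down it reaches from about 0.35 to 0.875 m from the base axis. Payload 4.2 kg.
Tool frame: the origin (TCP) lies on the centre line of the jaws, within the pads' length; the fingertips stand 22 mm ahead of it and the grasp point (between the pads) lies 3 mm ahead of it (r.tcp_to_tips is the distance from the TCP to the fingertips, in m); z points along the fingers, y is the line along which they close (so a half turn about z gives the same grasp; the last joint's range is limited). The gripper opens to 87 mm and grips with 3 to 60 N. Pads are 19 mm wide; open, the fingers measure 117 mm over their backs; the gripper's body (75 mm by 190 mm) begins 51 mm behind the grasp point.
Start: joints at [-57.032, 22.042, 0.453, 0, -68.411, -14.817], TCP at [0.195, -0.594, 0.245] pointing down, gripper open.
Joint ranges: [-179.83, 179.83], [-69.29, 118.12], [-61.27, 80.66], [-181.25, 117.63], [-171.15, -9.14], [-177.46, 177.46]. Speed limits (degrees/s): [159.86, 159.86, 180, 180, 180, 180].

## Interface

Orientations are given as a 3x3 rotation matrix whose columns are the frame's x, y, z axes.
In Python, from station import r gives the robot as it stands.
- The arm moves only by the tool apply_moves, never from a script. Its argument "plan" is a list of rows, each an object with "grip": the opening, from 0 (shut) to 1 (fully open); "offset": the shift along the tool's x, y, z in cm, a list of three; "spin": the turn about the tool's z in rad. A call has 1 to 5 rows; each row is the pose to reach, as a shift and turn from the pose commanded when the call began, along the tool's axes at that moment; what a row does not reach only later rows make up. A row lasts 1/10 s, in which the tool goes at most 50 mm and 8.59 degrees, less where a joint would pass 70% of its speed; a pose out of reach is approached as far as the arm can. A call with a gripper value outside its range is refused whole. The fingers move at their own pace and stop on an object; the grip force is fixed at half the most. Time passes only in rows, so rows that repeat a pose let the fingers close. It gives the time, the measured TCP pose, the force, the opening and the grip force at its end, in the units of the state.
- r.sense(): the state, without advancing time (a new reading comes with each control period).
- r.capture(name): name is "scene" or "top" or "wrist"; returns a dict with "img" (400x640x3 uint8, blue, green, red), "depth" (400x640 float32, m along the optical axis (not along the pixel's ray), 0 where there is no reading), "mtx" (3x3 intrinsics, pixels), "dist_coeffs" ([k1, k2, p1, p2, k3] as OpenCV has them; the pictures are not rectified), "R" (3x3) and "t" (3): a world point X has camera coordinates R X + t. Camera axes: x right, y down, z forward; pixel columns grow to the right and rows downward; lengths in m; the calibration is good to about 2 mm. A picture is of the moment at which its call begins.
- r.finish_job(): hands the job in; it is judged then, once.
The state is a dict: "time_s": time; "joints": joint angles; "joint_velocities": joint speeds; "effort": joint torques, N m; "tcp_pos": TCP position; "ee_rot": TCP orientation; "wrist_force": force on the tool from outside, world axes, zero at the start; "moment": the same for the moment, N m; "gripper_width": opening from 0.0 (shut) to 1.0 (fully open); "gripper_force": force on a finger pad.
Only numpy, scipy, OpenCV 4.12 (cv2) and the standard library are available. Lean on these libraries where they do the work, as an engineer would, in place of code of your own. Each camera call takes 0.05 s, during which the arm holds its last target. There are 200 camera calls.

## Working session

There is one attempt and no reset: what is moved stays moved. The work goes in short steps, Python scripts to look and compute and a tool call to move; the robot and the scene stay as the last step left them, time stands still between calls to the robot, and variables do not carry over. Pictures are saved under pics/ and viewed, at most 12 in all, crops included, and the job is handed in when it is done.

Besides the shell and the picture viewer there is one more tool, called after "Call:" as name([rows], argument=value, ...), one row to a line, values as JSON. apply_moves: Moves the arm, as the interface text tells. Its arguments: {"type":"object","properties":{"plan":{"type":"array"}},"required":["plan"]}

```bash
ls; mkdir -p pics
cat > h.py <<'E'
import numpy as np,cv2
from station import r
def ray(c,px):
    u=cv2.undistortPoints(np.array([[px]],float),np.array(c["mtx"],float),np.array(c["dist_coeffs"],float))[0,0]
    R=np.array(c["R"]);t=np.array(c["t"])
    return -R.T@t, R.T@np.array([u[0],u[1],1.])
def plane(c,px,z):
    o,d=ray(c,px); return o+d*(z-o[2])/d[2]
def cloud(c):
    h,w=c["depth"].shape
    g=np.stack(np.meshgrid(np.arange(w),np.arange(h)),-1).reshape(-1,1,2).astype(float)
    u=cv2.undistortPoints(g,np.array(c["mtx"],float),np.array(c["dist_coeffs"],float))[:,0]
    P=np.c_[u,np.ones(len(u))]*c["depth"].reshape(-1,1)
    return ((P-np.array(c["t"]))@np.array(c["R"])).reshape(h,w,3)
E
python3 - <<'E'
from h import *
import pickle
for n in("scene","top"):
    c=r.capture(n);cv2.imwrite(f"pics/{n}0.png",c["img"]);pickle.dump(c,open(f"{n}0.pkl","wb"))
    print(n,ray(c,(320,200)),c["mtx"][0][0],(c["depth"]>0).mean())
s=r.sense();print(s["tcp_pos"],s["ee_rot"],s["time_s"],s["gripper_width"])
E
```

```text
pics
scene (array([1.2579849 , 0.34521834, 0.82277926]), array([-0.67762183, -0.37447504, -0.63335473])) 418.2201786042534 0.9958828125
top (array([ 0.419302  , -0.0171812 ,  1.49202083]), array([ 0.06581869, -0.02718252, -0.99751753])) 400.9027361173355 0.9957421875
[ 0.19456743 -0.59341404  0.24358377] [[-9.50298760e-01 -3.11338721e-01 -6.84367654e-04]
 [-3.11339464e-01  9.50296984e-01  1.83842033e-03]
 [ 7.79810837e-05  1.96011922e-03 -9.99998076e-01]] 0.1 0.9995061938927358
```

View pics/top0.png

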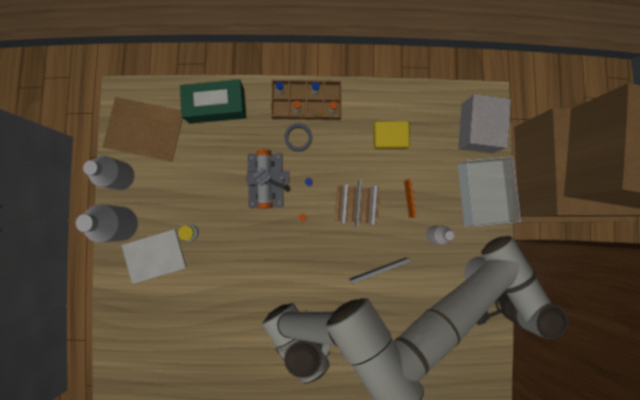

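View pics/scene0.png

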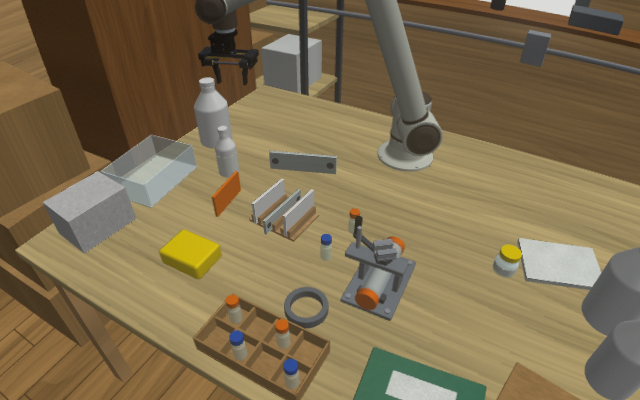

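Top view: the rack is at about (358,203) with two white plates and a grey bar in the middle slot. A second grey bar stands free at (380,269), an orange plate is at (410,198), and the clamp is at (266,180). The grey bar in the rack's middle slot fits the description of the key. The free one looks longer, so I'll check it in enlarged crops and measure both.

Run:
```python
from h import *
import pickle
T=pickle.load(open("top0.pkl","rb"));S=pickle.load(open("scene0.pkl","rb"))
f=lambda c,x,y,w,h:cv2.resize(c["img"][y:y+h,x:x+w],(400,300),interpolation=cv2.INTER_CUBIC)
m=np.vstack([np.hstack([f(T,328,165,80,60),f(T,232,150,80,60)]),np.hstack([f(S,230,150,120,90),f(S,330,210,100,75)])])
cv2.imwrite("pics/m1.png",m)
P=cloud(T)
def hist(x0,y0,x1,y1,zlo,zhi):
    q=P[y0:y1,x0:x1].reshape(-1,3);q=q[(q[:,2]>zlo)&(q[:,2]<zhi)];return q
def rect(q,n):
    (cx,cy),(w,h),a=cv2.minAreaRect((q[:,:2]*1000).astype(np.float32));print(n,len(q),"c",cx,cy,"wh",w,h,"a",a,"z",np.percentile(q[:,2],[5,50,95]).round(3))
for x in range(334,384,2): pass
print("row y=203 z:",P[203,334:384,2].round(3))
rect(hist(330,175,385,235,.012,.2),"rack all")
rect(hist(330,175,385,235,.065,.2),"plates")
rect(hist(340,250,420,290,.012,.2),"bar")
rect(hist(240,140,300,215,.08,.2),"clamp hi")
rect(hist(240,140,300,215,.11,.2),"clamp vhi")
rect(hist(240,140,300,215,.004,.03),"clamp base")
print((P[150:210:3,245:296:3,2]*1000).round().astype(int))
```

```text
row y=203 z: [ 3.000e-03  1.492e+00  8.000e-03  8.000e-03  1.100e-02  2.800e-02
  3.300e-02  3.500e-02  1.500e-02  6.000e-02  7.900e-02  8.400e-02
  8.500e-02  3.500e-02  3.200e-02  1.400e-02  1.600e-02  1.100e-02
  1.600e-02  2.700e-02  3.800e-02  3.400e-02  2.500e-02  4.800e-02
  6.100e-02  5.700e-02  3.400e-02  3.400e-02  3.700e-02  1.400e-02
  6.000e-03  1.000e-02  1.800e-02  1.900e-02  3.700e-02  3.000e-02
  3.300e-02  3.400e-02  5.800e-02  8.100e-02  8.700e-02  8.400e-02
  3.300e-02  7.000e-03  6.000e-03  1.000e-03 -1.000e-03  7.000e-03
  6.000e-03  6.000e-03]
rack all 1198 c 508.6343994140625 -195.38002014160156 wh 158.76089477539062 167.43089294433594 a 86.10600280761719 z [0.014 0.035 0.086]
plates 251 c 505.70379638671875 -195.76309204101562 wh 114.1038818359375 154.9214630126953 a 85.76508331298828 z [0.068 0.084 0.09 ]
bar 356 c 232.59410095214844 -283.86572265625 wh 81.0932388305664 223.56640625 a 20.944124221801758 z [0.02  0.065 0.072]
clamp hi 604 c 580.1842651367188 126.10017395019531 wh 155.26722717285156 71.78829193115234 a 87.85295867919922 z [0.083 0.095 0.148]
c
[... 1368 characters left out ...]
4   10   69   72   68   57   14   16   14  101  146
   156    2    2]
 [   6    8   13   16   15   61   67   68   64    9    8   11   12    0
   150  101   -3]
 [   5    8    9   14   11   67   72   65   58   11   15   16   17   -1
     0    4    0]
 [   6    9   14    8   27   67   67   71   63   26   10   10   21   -3
     4    4    2]
 [   2   15   10   11   28   66   68   70   63   18   14    9   13    9
     3   -6   -1]
 [   4    6   19   13   10   57   64   65   57   13   16   17   15    2
    -1    1    0]
 [   5   -1   20    8   15 1492   69   72   67   43   16   16   10   -3
    -2    8    7]
 [   1   -6    0    4   -2   69   64   69   61   45    0   -2   -3    3
     5   -2    1]]
```

View pics/m1.png

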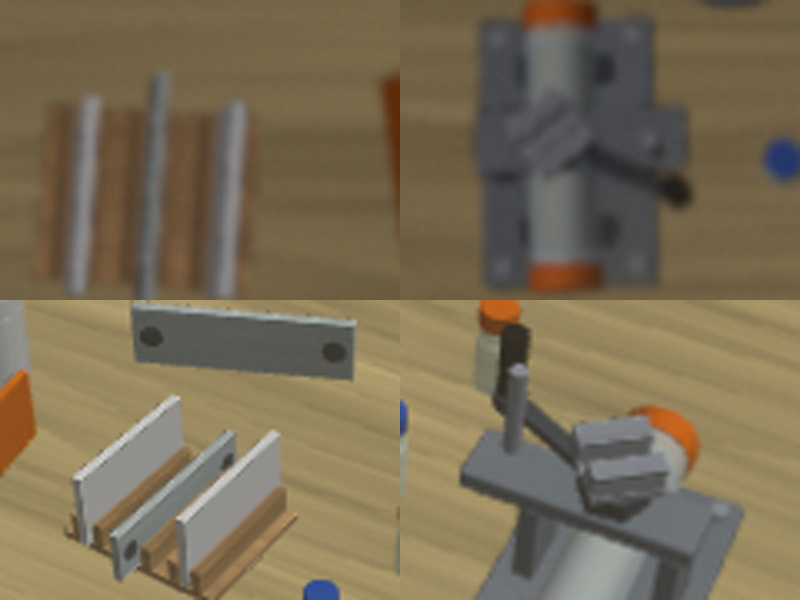

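The crop confirms it. The grey bar with dark marks in the middle slot, between the white plates, is the key. The free grey bar, about 220 mm, is a longer look-alike. The free slot for the return is therefore the middle one. Next I move above the rack for a closer view.

Call:
apply_moves([
  {"grip": 0.4, "offset": [-4, 2.4, -1.6], "spin": 0},
  {"grip": 0.4, "offset": [-8, 4.8, -3.2], "spin": 0},
  {"grip": 0.4, "offset": [-12, 7.2, -4.8], "spin": 0},
  {"grip": 0.4, "offset": [-16, 9.6, -6.4], "spin": 0},
  {"grip": 0.4, "offset": [-20, 12, -8], "spin": 0},
])

```text
time_s: 0.6
tcp_pos: [0.3481, -0.4158, 0.3248]
ee_rot: [[-0.95, -0.311, -0.0], [-0.311, 0.95, 0.001], [0.0, 0.001, -1.0]]
wrist_force: [0.5, -1.0, 0.5]
gripper_width: 0.634
gripper_force: 0.0
```

Call:
apply_moves([
  {"grip": 0.4, "offset": [-4, 2.8, -0.4], "spin": 0.08},
  {"grip": 0.4, "offset": [-8, 5.6, -0.8], "spin": 0.16},
  {"grip": 0.4, "offset": [-12, 8.4, -1.2], "spin": 0.24},
  {"grip": 0.4, "offset": [-16, 11.2, -1.6], "spin": 0.32},
  {"grip": 0.4, "offset": [-20, 14, -2], "spin": 0.39},
])

```text
time_s: 1.1
tcp_pos: [0.4944, -0.2203, 0.3445]
ee_rot: [[-0.997, 0.076, -0.0], [0.076, 0.997, 0.0], [0.0, 0.0, -1.0]]
wrist_force: [0.5, -0.3, 0.3]
gripper_width: 0.403
gripper_force: 0.0
```

Run:
```python
from h import *
import pickle
c=r.capture("wrist");pickle.dump(c,open("w1.pkl","wb"));cv2.imwrite("pics/w1.png",c["img"])
t=r.capture("top");pickle.dump(t,open("top1.pkl","wb"))
s=r.sense();print(s["tcp_pos"],s["ee_rot"].round(3),s["time_s"],s["joints"],s["gripper_width"],s["wrist_force"])
print(ray(c,(320,200)),c["mtx"][0][0],(c["depth"]>0).mean())
```

```text
[ 0.49661605 -0.21826171  0.34413965] [[-0.998  0.068  0.   ]
 [ 0.068  0.998  0.001]
 [-0.     0.001 -1.   ]] 1.2 [-6.61826428e+00  1.07744171e+01 -1.10251595e+00 -4.72616146e-02
 -7.80998560e+01 -8.72667232e+01] 0.40075582279495997 [ 0.47305374 -0.53584135 -0.41688069]
(array([ 0.41870884, -0.21584586,  0.48368869]), array([ 0.25774025, -0.04212829, -0.96569538])) 312.3341936112171 0.99607421875
```

View pics/w1.png

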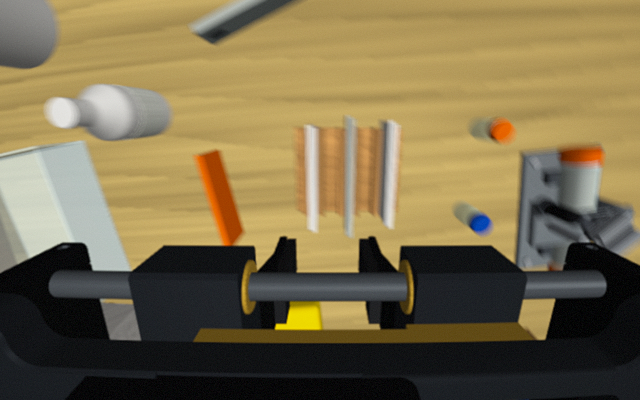

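Wrist view: the key is at columns 345–354, rows 116–236, between the white plates at (311,178) and (390,174). The vials are at (500,130) and (480,222), and the clamp is at the right edge. I measure the key.

Run:
```python
from h import *
import pickle
c=pickle.load(open("w1.pkl","rb"));P=cloud(c)
def fit(mask,n,z):
    ys,xs=np.nonzero(mask); 
    X=np.array([plane(c,(x,y),z) for x,y in zip(xs,ys)])[:,:2]*1000
    (cx,cy),(w,h),a=cv2.minAreaRect(X.astype(np.float32)); 
    m=X.mean(0);d=np.linalg.svd(X-m,full_matrices=False)[2][0]; d*=np.sign(d[0])
    u=(X-m)@d; print(n,len(X),"mean",m.round(1),"yaw",np.degrees(np.arctan2(d[1],d[0])).round(2),"mid",(m+d*(u.max()+u.min())/2).round(1),"L",np.ptp(u).round(1),"w",h.__round__(1),w.__round__(1))
Z=P[...,2]
w=np.zeros(Z.shape,bool);w[105:242,290:405]=1
hsv=cv2.cvtColor(c["img"],cv2.COLOR_BGR2HSV)
for x in (320,330,340,343,346,349,352,355,358,365,390): print(x,hsv[175,x],c["img"][175,x],Z[175,x].round(3))
k=w.copy();k[:,:335]=0;k[:,365:]=0
fit(k&(hsv[...,1]<60),"key grey",.058)
fit(k&(Z>.048)&(Z<.07),"key z",.058)
p=w&(Z>.076)
a=p.copy();a[:,345:]=0;fit(a,"plL",.083)
a=p.copy();a[:,:345]=0;fit(a,"plR",.083)
print([np.median(Z[y0:y0+10][k[y0:y0+10]&(hsv[y0:y0+10,:,1]<60)]).round(3) for y0 in range(120,230,20)])
```

```text
320 [ 16 145 163] [ 70 120 163] 0.03
330 [ 17 150 192] [ 79 142 192] 0.007
340 [ 16 155 168] [ 66 122 168] 0.03
343 [ 15 135 159] [ 75 118 159] 0.037
346 [ 20  44 157] [130 148 157] 0.057
349 [ 48  15 171] [161 171 165] 0.056
352 [ 21  42 184] [154 175 184] 0.029
355 [ 16  84 171] [115 145 171] 0.032
358 [ 17 156 167] [ 65 123 167] 0.006
365 [ 17 152 194] [ 78 142 194] 0.007
390 [ 24   6 212] [207 211 212] 0.083
key grey 927 mean [ 501.6 -191. ] yaw -4.2 mid [ 510.1 -191.6] L 175.6 w 176.7 21.1
key z 789 mean [ 497.4 -194.4] yaw -3.75 mid [ 503.  -194.8] L 167.2 w 167.2 8.4
plL 788 mean [ 495.3 -246.2] yaw -6.53 mid [ 495.5 -246.2] L 177.4 w 177.3 70.4
plR 908 mean [ 503.2 -146.3] yaw -7.95 mid [ 505.  -146.6] L 175.4 w 71.1 175.2
[np.float64(0.055), np.float64(0.055), np.float64(0.056), np.float64(0.056), np.float64(0.056), np.float64(0.056)]
```

Key: length about 167 mm, top at about 0.056 m, centre (504, −195) mm, yaw −3.9°. All of this agrees with the given sizes. I descend and grip.

Call:
apply_moves([
  {"grip": 0.4, "offset": [-0.6, 2.4, 0], "spin": 0},
  {"grip": 0.4, "offset": [-0.6, 2.4, 5], "spin": 0},
  {"grip": 0.4, "offset": [-0.6, 2.4, 10], "spin": 0},
  {"grip": 0.4, "offset": [-0.6, 2.4, 15], "spin": 0},
  {"grip": 0.4, "offset": [-0.6, 2.4, 20], "spin": 0},
])

```text
time_s: 1.7
tcp_pos: [0.5008, -0.199, 0.1429]
ee_rot: [[-0.997, 0.073, 0.0], [0.073, 0.997, 0.0], [-0.0, 0.0, -1.0]]
wrist_force: [0.5, 0.5, -1.4]
gripper_width: 0.395
gripper_force: 0.0
```

Call:
apply_moves([
  {"grip": 0.4, "offset": [0, 0, 3], "spin": 0},
  {"grip": 0.4, "offset": [0, 0, 6], "spin": 0},
  {"grip": 0.4, "offset": [0, 0, 8], "spin": 0},
  {"grip": 0.4, "offset": [0, 0, 8.7], "spin": 0},
  {"grip": 0.4, "offset": [0, 0, 8.7], "spin": 0},
])

```text
time_s: 2.2
tcp_pos: [0.5008, -0.199, 0.0569]
ee_rot: [[-0.997, 0.073, -0.002], [0.073, 0.997, 0.0], [0.002, -0.0, -1.0]]
wrist_force: [0.1, 0.7, 0.8]
gripper_width: 0.397
gripper_force: 0.0
```

Call:
apply_moves([
  {"grip": 0, "offset": [0, 0, 0], "spin": 0},
  {"grip": 0, "offset": [0, 0, 0], "spin": 0},
  {"grip": 0, "offset": [0, 0, 0], "spin": 0},
  {"grip": 0, "offset": [0, 0, 0], "spin": 0},
  {"grip": 0, "offset": [0, 0, 0], "spin": 0},
])

```text
time_s: 2.7
tcp_pos: [0.5022, -0.1967, 0.0581]
ee_rot: [[-0.997, 0.074, 0.002], [0.074, 0.997, 0.003], [-0.002, 0.003, -1.0]]
wrist_force: [0.1, 11.9, 3.3]
gripper_width: 0.103
gripper_force: 29.3
```

Call:
apply_moves([
  {"grip": 0, "offset": [0, 0, 0], "spin": 0},
  {"grip": 0, "offset": [0, 0, 0], "spin": 0},
  {"grip": 0, "offset": [0, 0, 0], "spin": 0},
])

```text
time_s: 3.0
tcp_pos: [0.5023, -0.1965, 0.0581]
ee_rot: [[-0.997, 0.073, 0.002], [0.073, 0.997, 0.002], [-0.002, 0.002, -1.0]]
wrist_force: [0.5, 9.8, 3.3]
gripper_width: 0.1
gripper_force: 29.5
```

Call:
apply_moves([
  {"grip": 0, "offset": [0, 0.2, -2], "spin": 0},
  {"grip": 0, "offset": [0, 0.2, -6], "spin": 0},
  {"grip": 0, "offset": [0, 0.2, -11], "spin": 0},
  {"grip": 0, "offset": [0, 0.2, -16], "spin": 0},
  {"grip": 0, "offset": [0, 0.2, -21], "spin": 0},
])

```text
time_s: 3.5
tcp_pos: [0.5009, -0.1964, 0.2695]
ee_rot: [[-0.997, 0.073, -0.0], [0.073, 0.997, 0.0], [0.0, 0.0, -1.0]]
wrist_force: [1.6, -0.2, -1.7]
gripper_width: 0.098
gripper_force: 29.9
```

Call:
apply_moves([
  {"grip": 0, "offset": [-1, 4, -2], "spin": 0},
  {"grip": 0, "offset": [-2, 8, -4], "spin": 0},
  {"grip": 0, "offset": [-3.5, 12, -6], "spin": 0},
  {"grip": 0, "offset": [-4.5, 16, -8], "spin": 0},
  {"grip": 0, "offset": [-4.5, 17, -8], "spin": 0},
])

```text
time_s: 4.0
tcp_pos: [0.561, -0.0272, 0.35]
ee_rot: [[-0.998, 0.069, 0.006], [0.069, 0.998, 0.001], [-0.006, 0.002, -1.0]]
wrist_force: [-0.5, 0.1, -1.6]
gripper_width: 0.099
gripper_force: 29.9
```

Run:
```python
from h import *
import pickle
r.capture("top")
c=r.capture("wrist");pickle.dump(c,open("w2.pkl","wb"));cv2.imwrite("pics/w2.png",c["img"])
s=r.sense();print(s["tcp_pos"],s["ee_rot"].round(3),s["time_s"],s["joints"].round(1),s["gripper_width"],s["wrist_force"])
```

```text
[ 0.55872183 -0.02894105  0.34707505] [[-0.998  0.071 -0.001]
 [ 0.071  0.998  0.001]
 [ 0.001  0.001 -1.   ]] 4.1 [ 1.360e+01  1.250e+01  1.500e+00 -1.000e-01 -7.910e+01 -1.076e+02] 0.10185746612249785 [-0.06252648 -0.72851982 -2.86214297]
```

View pics/w2.png

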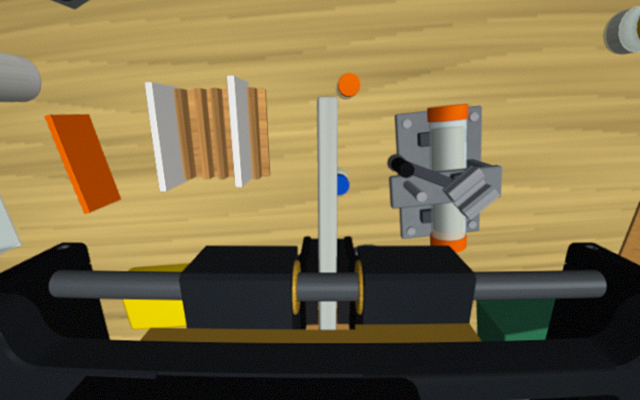

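The key is held. The screw head is at (470,192) with its slot diagonal, the handle grip's top is at (396,161), and the pin's top is at about (393,184). I measure these.

Run:
```python
from h import *
import pickle
c=pickle.load(open("w2.pkl","rb"));P=cloud(c);Z=P[...,2]
win=np.zeros(Z.shape,bool);win[100:245,385:505]=1
def comp(lo,hi,n,minpx=12,sub=None):
    m=win&(Z>lo)&(Z<hi)
    if sub is not None:m&=sub
    k,l,st,ce=cv2.connectedComponentsWithStats(m.astype(np.uint8),connectivity=4)
    for i in range(1,k):
        if st[i,4]<minpx: continue
        ys,xs=np.nonzero(l==i);z=np.median(Z[l==i]);X=P[l==i][:,:2]*1000
        (cx,cy),(w,h),a=cv2.minAreaRect(X.astype(np.float32))
        print(n,"px",ce[i].round(1),st[i,4],"z",z.round(4),"mean",X.mean(0).round(1),"rect",round(cx,1),round(cy,1),"wh",round(w,1),round(h,1),"a",round(a,1))
comp(.124,.136,"rim");comp(.142,.165,"tops");comp(.08,.0895,"bridge",100);comp(.004,.018,"base",100)
# clamp yaw: tube/cap orange ends
hsv=cv2.cvtColor(c["img"],cv2.COLOR_BGR2HSV)
o=win&(hsv[...,0]<14)&(hsv[...,1]>170)
k,l,st,ce=cv2.connectedComponentsWithStats(o.astype(np.uint8))
for i in range(1,k):
    if st[i,4]>50:
        X=P[l==i]; print("cap",ce[i].round(1),st[i,4],X.mean(0).round(4))
cv2.imwrite("pics/w2c.png",cv2.resize(c["img"][95:255,385:505],(600,800),interpolation=cv2.INTER_CUBIC)[:,:][100:700])
```

```text
rim px [397.3 164. ] 37 z 0.1305 mean [543.4  54. ] rect 543.4 55.4 wh 5.4 15.6 a 42.7
rim px [467.1 184.8] 517 z 0.1289 mean [574.  137.1] rect 575.0 137.8 wh 17.2 45.6 a 38.4
rim px [480.2 202.7] 545 z 0.1287 mean [597.4 154.7] rect 597.8 155.4 wh 17.8 45.8 a 38.7
rim px [413.7 189.6] 33 z 0.1303 mean [575.   72.9] rect 575.6 73.4 wh 4.8 11.6 a 45.3
tops px [405.6 169.6] 210 z 0.1497 mean [547.   58.7] rect 547.7 59.4 wh 16.2 16.8 a 17.0
tops px [420.3 195.5] 110 z 0.1507 mean [577.3  75.2] rect 577.7 75.8 wh 11.6 11.0 a 42.5
bridge px [493.6 176.9] 400 z 0.0851 mean [576.6 192.3] rect 582.5 188.7 wh 39.7 32.5 a 1.2
bridge px [415.9 192.6] 1210 z 0.0848 mean [591.1  88.3] rect 587.8 96.1 wh 44.4 81.7 a 2.9
base px [474.2 133.6] 776 z 0.0112 mean [525.  196.9] rect 526.4 196.4 wh 83.4 24.7 a 2.6
base px [412.2 137.8] 1527 z 0.0112 mean [525.4 102.6] rect 531.3 103.6 wh 87.1 49.8 a 1.6
base px [413.4 222.4] 833 z 0.011 mean [660.2 105. ] rect 659.8 108.1 wh 54.4 49.1 a 1.6
base px [472.8 223.9] 203 z 0.0114 mean [669.4 202.5] rect 668.4 202.6 wh 31.0 22.7 a 4.5
cap [447.2 112.9] 558 [0.4912 0.1359 0.0614]
cap [447.4 241.6] 188 [0.6746 0.1417 0.0631]
```

View pics/w2c.png

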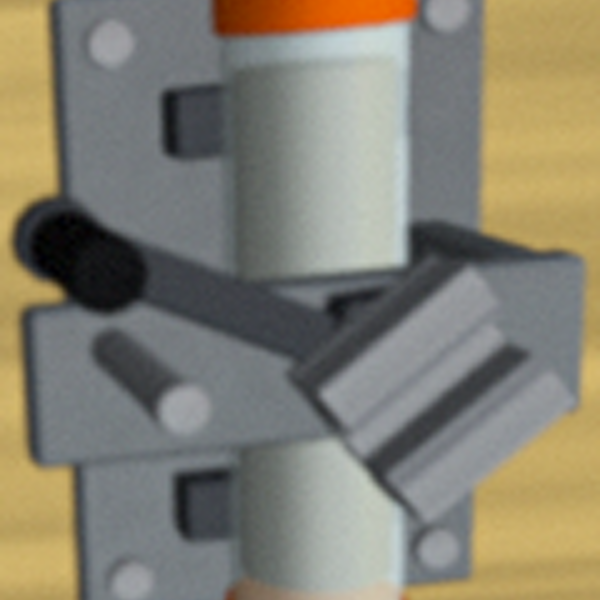

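Measured: screw axis (586,146.3), slot direction 128.4°, clamp yaw +1.8°. Pin distance is 71.5 mm (70.8 expected) and grip radius 95.4 mm (95 expected), so screw ≈ −0.64 and nut ≈ 0.11. I move over the screw while turning the key to the slot.

Call:
apply_moves([
  {"grip": 0, "offset": [-0.3, 3.5, 0], "spin": -0.148},
  {"grip": 0, "offset": [-0.6, 7, 0], "spin": -0.296},
  {"grip": 0, "offset": [-0.9, 10.5, 0], "spin": -0.444},
  {"grip": 0, "offset": [-1.2, 14, 0], "spin": -0.592},
  {"grip": 0, "offset": [-1.5, 17.7, 0], "spin": -0.74},
])

```text
time_s: 4.6
tcp_pos: [0.5863, 0.1443, 0.3463]
ee_rot: [[-0.783, -0.622, -0.003], [-0.622, 0.783, -0.001], [0.003, 0.001, -1.0]]
wrist_force: [0.2, -0.6, -1.6]
gripper_width: 0.104
gripper_force: 29.9
```

Call:
apply_moves([
  {"grip": 0, "offset": [0, 0, 0], "spin": -0.148},
  {"grip": 0, "offset": [0, 0, 1], "spin": -0.296},
  {"grip": 0, "offset": [0, 0, 2], "spin": -0.444},
  {"grip": 0, "offset": [0, 0, 3], "spin": -0.592},
  {"grip": 0, "offset": [0, 0, 4], "spin": -0.74},
])

```text
time_s: 5.1
tcp_pos: [0.5862, 0.143, 0.3057]
ee_rot: [[-0.159, -0.987, -0.003], [-0.987, 0.159, -0.001], [0.002, 0.003, -1.0]]
wrist_force: [0.0, -0.1, -1.7]
gripper_width: 0.099
gripper_force: 29.9
```

Call:
apply_moves([
  {"grip": 0, "offset": [0, 0, 1], "spin": -0.148},
  {"grip": 0, "offset": [0, 0, 2], "spin": -0.296},
  {"grip": 0, "offset": [0, 0, 3], "spin": -0.444},
  {"grip": 0, "offset": [0, 0, 4], "spin": -0.592},
  {"grip": 0, "offset": [0, 0, 5], "spin": -0.74},
])

```text
time_s: 5.6
tcp_pos: [0.5861, 0.1428, 0.2558]
ee_rot: [[0.548, -0.836, -0.003], [-0.836, -0.548, -0.001], [-0.001, 0.003, -1.0]]
wrist_force: [0.2, 0.3, -1.9]
gripper_width: 0.101
gripper_force: 29.9
```

Call:
apply_moves([
  {"grip": 0, "offset": [0, 0, 2], "spin": -0.09},
  {"grip": 0, "offset": [0, 0, 4], "spin": -0.09},
  {"grip": 0, "offset": [0, 0, 4], "spin": -0.09},
])

```text
time_s: 5.9
tcp_pos: [0.5843, 0.1424, 0.2132]
ee_rot: [[0.616, -0.788, -0.009], [-0.788, -0.616, -0.003], [-0.003, 0.009, -1.0]]
wrist_force: [0.3, -1.2, -2.3]
gripper_width: 0.102
gripper_force: 29.9
```

Run:
```python
from h import *
import pickle
c0=pickle.load(open("w2.pkl","rb"))
print("key far end in w2", plane(c0,(328,97),.347), "85mm expected from tcp .5587,-.0289")
c=r.capture("wrist");pickle.dump(c,open("w3.pkl","wb"));cv2.imwrite("pics/w3.png",c["img"])
s=r.sense();print(s["tcp_pos"],s["ee_rot"].round(3),s["time_s"],s["joints"].round(1),s["wrist_force"])
print("yaw y",np.degrees(np.arctan2(s["ee_rot"][1][1],s["ee_rot"][0][1]))%360)
```

```text
key far end in w2 [ 0.47621638 -0.02240609  0.347     ] 85mm expected from tcp .5587,-.0289
[0.58566707 0.14293543 0.21543589] [[ 0.616 -0.787 -0.005]
 [-0.787 -0.616 -0.003]
 [-0.001  0.006 -1.   ]] 5.95 [ 29.1  21.3  -5.1  -0.  -64.    9. ] [ 0.89326048  0.95347991 -0.62763987]
yaw y 218.0538547622656
```

View pics/w3.png

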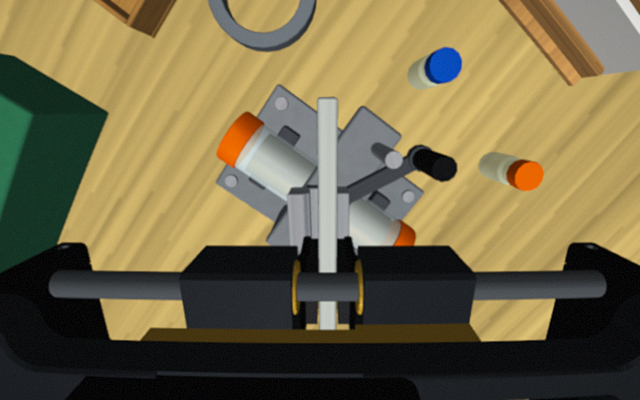

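The key hangs above the screw head, with rim halves visible on both sides at (299,215) and (342,212). I compare the key's plane with the slot in this same picture.

Run:
```python
from h import *
import pickle
c=pickle.load(open("w3.pkl","rb"));P=cloud(c);Z=P[...,2]
s=r.sense();R=np.array(s["ee_rot"]);p=np.array(s["tcp_pos"])
Q=(P-p)@R*1000
def show(m,n):
    k,l,st,ce=cv2.connectedComponentsWithStats(m.astype(np.uint8),connectivity=4)
    for i in range(1,k):
        if st[i,4]<25: continue
        q=Q[l==i];(cx,cy),(w,h),a=cv2.minAreaRect(q[:,:2].astype(np.float32))
        d=np.linalg.svd(q[:,:2]-q[:,:2].mean(0),full_matrices=False)[2][0]
        print(n,ce[i].round(1),st[i,4],"z",np.median(Z[l==i]).round(4),"rect",round(cx,1),round(cy,1),round(w,1),round(h,1),"a",round(a,1),"dir",np.degrees(np.arctan2(d[1],d[0])).round(1),"y range",np.percentile(q[:,1],[2,98]).round(1),"x",np.percentile(q[:,0],[2,98]).round(1), "W",(P[l==i].mean(0)*1000).round(1)[:2])
w=np.zeros(Z.shape,bool);w[170:262,275:365]=1
show(w&(Z>.122)&(Z<.137),"rim")
w[:]=0;w[85:240,300:350]=1
show(w&(Z>.203)&(Z<.23),"key")
w[:]=0;w[130:190,370:470]=1
show(w&(Z>.142)&(Z<.165),"tops")
```

```text
rim [343.  213.9] 595 z 0.1289 rect 3.1 14.8 9.3 36.8 a 89.3 dir 179.9 y range [10.2 19.4] x [-13.4  21.1] W [576.3 130.3]
rim [299.1 216.7] 1130 z 0.1288 rect -2.3 -18.2 16.6 46.2 a 89.2 dir -178.1 y range [-26.1 -10.2] x [-20.4  20.5] W [600.9 152.4]
key [327.4 166.5] 2801 z 0.2119 rect 50.7 2.7 9.0 65.7 a 90.0 dir -180.0 y range [-1.6  7. ] x [19.9 82.6] W [616.1  99.6]
tops [392.5 158.6] 272 z 0.1508 rect 48.4 45.6 10.6 11.2 a 60.4 dir 123.3 y range [40.5 50.6] x [43.5 53.6] W [579.8  76.5]
tops [442.5 168.2] 625 z 0.1498 rect 41.8 79.9 17.4 17.4 a 75.9 dir -62.9 y range [71.7 87.4] x [34.4 50.2] W [549.2  60.7]
```

```bash
cat > m.py <<'E'
from h import *
r.capture("wrist");r.capture("wrist")
c=r.capture("wrist");P=cloud(c);Z=P[...,2]
s=r.sense();R=np.array(s["ee_rot"]);p=np.array(s["tcp_pos"])
print(p.round(4),R.round(4).tolist(),s["time_s"])
Q=(P-p)@R*1000
def show(m,n):
    k,l,st,ce=cv2.connectedComponentsWithStats(m.astype(np.uint8),connectivity=4)
    for i in range(1,k):
        if st[i,4]<25: continue
        q=Q[l==i]
        print(n,ce[i].round(1),st[i,4],"z",np.median(Z[l==i]).round(4),"y range",np.percentile(q[:,1],[2,98]).round(1),"x",np.percentile(q[:,0],[2,98]).round(1), "W",(P[l==i].mean(0)*1000).round(1)[:2])
w=np.zeros(Z.shape,bool);w[170:262,275:365]=1
show(w&(Z>.122)&(Z<.137),"rim")
w[:]=0;w[85:240,300:350]=1
show(w&(Z>.2)&(Z<.23),"key")
w[:]=0;w[130:190,370:470]=1
show(w&(Z>.142)&(Z<.165),"tops")
E
python3 m.py
```

```text
[0.5875 0.1444 0.2186] [[0.6173, -0.7867, 0.0016], [-0.7867, -0.6173, 0.0003], [0.0008, -0.0015, -1.0]] 6.1
rim [345.6 214.1] 847 z 0.1289 y range [ 9.1 22.5] x [-15.8  20.9] W [577.3 132.1]
rim [305.1 215.3] 1060 z 0.1288 y range [-23.1  -7.1] x [-20.8  20.4] W [601.1 152.2]
key [327.4 166.5] 2792 z 0.217 y range [-2.7  5.9] x [20.4 83.2] W [619.2 101.4]
tops [397.1 159.1] 265 z 0.1508 y range [43.2 53.6] x [43.3 53.4] W [579.8  76.7]
tops [445.9 168.5] 591 z 0.1497 y range [74.7 90.1] x [33.9 50. ] W [549.3  60.8]
```

Call:
apply_moves([
  {"grip": 0, "offset": [0, -0.2, 1], "spin": 0},
  {"grip": 0, "offset": [0, -0.2, 2], "spin": 0},
  {"grip": 0, "offset": [0, -0.2, 3], "spin": 0},
  {"grip": 0, "offset": [0, -0.2, 3], "spin": 0},
])

```text
time_s: 6.5
tcp_pos: [0.5872, 0.1458, 0.1851]
ee_rot: [[0.618, -0.786, -0.004], [-0.786, -0.618, -0.002], [-0.001, 0.005, -1.0]]
wrist_force: [0.1, -0.2, -1.9]
gripper_width: 0.1
gripper_force: 29.9
```

```bash
sed -i 's/w\[:\]=0;w\[85:240,300:350\]=1/w[:]=0;w[85:240,300:350]=1;zt=p[2]/; s/(Z>.2)&(Z<.23)/(Z>zt-.012)\&(Z<zt+.012)/' m.py; sed -i 's/^show(w&(Z>.122)&(Z<.137),"rim")/show(w\&(Z>.122)\&(Z<.137),"rim")\ncv2.imwrite("pics\/w4.png",c["img"][90:290,220:460].repeat(3,0).repeat(3,1))/' m.py; python3 m.py
```

```text
[0.5887 0.1463 0.1876] [[0.6181, -0.7861, 0.0003], [-0.7861, -0.6181, -0.0002], [0.0003, -0.0001, -1.0]] 6.65
rim [349.7 220.5] 1029 z 0.1287 y range [ 8.1 24.1] x [-10.8  21.7] W [580.9 129.4]
rim [304.5 220.6] 1017 z 0.1288 y range [-21.1  -5.4] x [-10.6  21.3] W [604.6 148.1]
key [327.4 166.5] 2804 z 0.1859 y range [-2.7  5.8] x [20.1 82.9] W [620.4 103.5]
tops [412.3 164.9] 391 z 0.1508 y range [44.9 55.7] x [43.9 54.2] W [579.9  76.8]
tops [462.  175.1] 425 z 0.1494 y range [76.7 84.1] x [35.1 50.8] W [552.5  63. ]
```

View pics/w4.png

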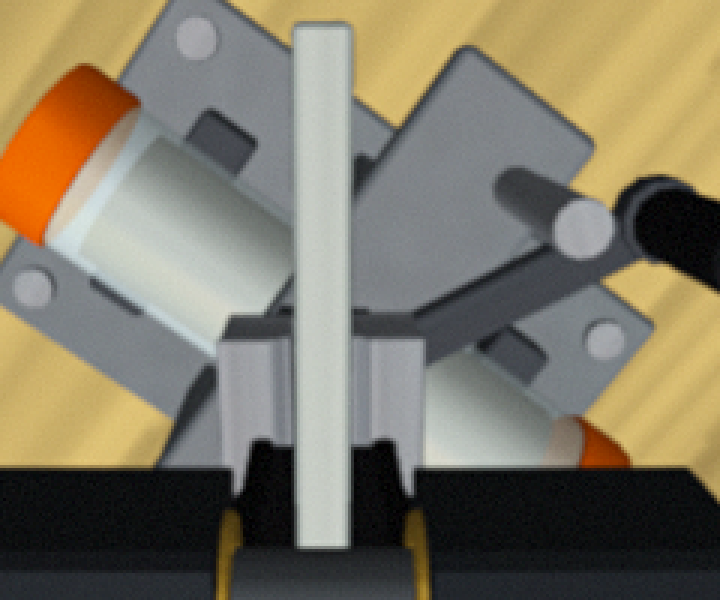

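The key and slot are aligned in the same picture: rim centre 1.4 mm, key 1.55 mm, parallel. I lower it in.

Call:
apply_moves([
  {"grip": 0, "offset": [0, 0, 0.5], "spin": 0},
  {"grip": 0, "offset": [0, 0, 1], "spin": 0},
  {"grip": 0, "offset": [0, 0, 1.5], "spin": 0},
  {"grip": 0, "offset": [0, 0, 2], "spin": 0},
  {"grip": 0, "offset": [0, 0, 2.3], "spin": 0},
])

```text
time_s: 7.15
tcp_pos: [0.5882, 0.1461, 0.1638]
ee_rot: [[0.618, -0.786, -0.001], [-0.786, -0.618, -0.0], [-0.0, 0.001, -1.0]]
wrist_force: [-0.2, 1.3, -2.0]
gripper_width: 0.106
gripper_force: 29.9
```

Call:
apply_moves([
  {"grip": 0, "offset": [0, 0, 0.1], "spin": 0},
  {"grip": 0, "offset": [0, 0, 0.2], "spin": 0},
])

```text
time_s: 7.35
tcp_pos: [0.5886, 0.1462, 0.1625]
ee_rot: [[0.618, -0.786, 0.0], [-0.786, -0.618, -0.0], [0.0, -0.0, -1.0]]
wrist_force: [-0.2, 0.6, -1.5]
gripper_width: 0.095
gripper_force: 29.9
```

Call:
apply_moves([
  {"grip": 0, "offset": [0, 0, 0.05], "spin": 0.1},
  {"grip": 0, "offset": [0, 0, 0.05], "spin": 0.22},
  {"grip": 0, "offset": [0, 0, 0.05], "spin": 0.34},
  {"grip": 0, "offset": [0, 0, 0.05], "spin": 0.46},
  {"grip": 0, "offset": [0, 0, 0.05], "spin": 0.55},
])

```text
time_s: 7.85
tcp_pos: [0.5877, 0.1458, 0.1622]
ee_rot: [[0.112, -0.994, -0.002], [-0.994, -0.112, -0.001], [0.001, 0.002, -1.0]]
wrist_force: [-2.3, -0.9, 0.3]
gripper_width: 0.101
gripper_force: 29.9
```

Run:
```python
from h import *
r.capture("top");r.capture("top")
s=r.sense();R=s["ee_rot"];print(s["tcp_pos"],"yaw",np.degrees(np.arctan2(R[1][1],R[0][1]))%360,s["wrist_force"],s["moment"])
c=r.capture("wrist");P=cloud(c);Z=P[...,2];Q=(P-s["tcp_pos"])@np.array(R)*1000
for n,lo,hi in(("pin",.142,.157),("rim",.122,.137),("key",.155,.175)):
    m=(Z>lo)&(Z<hi);m[:100]=0 if n!="key" else m[:100]; m[262:]=0;m[:,:270]=0
    k,l,st,ce=cv2.connectedComponentsWithStats(m.astype(np.uint8),connectivity=4)
    for i in range(1,k):
        if st[i,4]>60:q=Q[l==i];print(n,ce[i].round(),st[i,4],"y",np.percentile(q[:,1],[2,98]).round(1),"x",np.percentile(q[:,0],[2,98]).round(1),"W",(P[l==i].mean(0)*1e3).round(1))
```

```text
[0.5877962  0.14589058 0.16219601] yaw 186.66391267167623 [-2.43988426 -1.47574276 -0.71811867] [-0.25411644  0.86358881  0.08642809]
pin [361. 135.] 512 y [11.5 22.3] x [62.7 73.2] W [578.9  76.4 150.7]
pin [486. 173.] 1148 y [72.8 89.2] x [41.5 57.6] W [514.   87.2 149. ]
pin [310. 245.] 190 y [-12.3  -4.1] x [10.5 12.9] W [597.3 135.2 149.9]
pin [345. 245.] 188 y [ 5.7 13.8] x [10.5 13. ] W [579.4 133.1 149.9]
rim [461. 163.] 354 y [72.5 81.2] x [41.9 57.9] W [519.2  85.9 130. ]
rim [352. 225.] 935 y [ 7.  22.9] x [ 0.3 23.6] W [574.2 129.7 128.4]
rim [301. 228.] 825 y [-22.5  -6.7] x [ 0.3 21.1] W [604.2 134.5 128.3]
key [327. 187.] 3719 y [-10.3  11.9] x [ 9.4 83.2] W [592.2 102.2 161.3]
```

Call:
apply_moves([
  {"grip": 0, "offset": [0, 0, 0], "spin": 0.04},
  {"grip": 0, "offset": [0, 0, 0], "spin": 0.08},
  {"grip": 0, "offset": [0, 0, 0], "spin": 0.1},
  {"grip": 0, "offset": [0, 0, 0], "spin": 0.11},
  {"grip": 0, "offset": [0, 0, 0], "spin": 0.11},
])

```text
time_s: 8.5
tcp_pos: [0.5877, 0.1458, 0.1622]
ee_rot: [[0.008, -1.0, -0.002], [-1.0, -0.008, -0.001], [0.001, 0.002, -1.0]]
wrist_force: [-5.3, -0.2, 1.6]
gripper_width: 0.106
gripper_force: 30.2
```

```bash
cat > k.py <<'E'
from h import *
r.capture("top");r.capture("top")
s=r.sense();R=s["ee_rot"];print(s["tcp_pos"],"yaw",np.degrees(np.arctan2(R[1][1],R[0][1]))%360,s["wrist_force"],s["moment"])
c=r.capture("wrist");P=cloud(c);Z=P[...,2];Q=(P-s["tcp_pos"])@np.array(R)*1000
for n,lo,hi in(("pin",.142,.157),("rim",.122,.137),("key",.155,.175)):
    m=(Z>lo)&(Z<hi);m[:100]=0 if n!="key" else m[:100]; m[262:]=0;m[:,:270]=0
    k,l,st,ce=cv2.connectedComponentsWithStats(m.astype(np.uint8),connectivity=4)
    for i in range(1,k):
        if st[i,4]>60:q=Q[l==i];print(n,ce[i].round(),st[i,4],"y",np.percentile(q[:,1],[2,98]).round(1),"x",np.percentile(q[:,0],[2,98]).round(1),"W",(P[l==i].mean(0)*1e3).round(1))
cv2.imwrite("pics/k.png",c["img"][90:290,220:460].repeat(3,0).repeat(3,1))
E
python3 k.py
```

```text
[0.58771107 0.14578962 0.1621411 ] yaw 180.45084465337771 [-4.38316868 -1.47311594  2.31627146] [-0.43480067  1.75190745  0.47423771]
pin [346. 132.] 492 y [ 4.2 14.6] x [64.2 74.3] W [578.8  76.4 150.9]
pin [484. 167.] 1156 y [71.2 87.3] x [44.2 60.1] W [509.7  92.8 149. ]
pin [344. 245.] 205 y [ 5.1 13.9] x [ 9.7 13. ] W [578.4 134.1 149.7]
pin [310. 245.] 180 y [-12.6  -4.8] x [10.6 12.8] W [596.5 134.1 149.9]
rim [459. 159.] 337 y [70.9 79.5] x [44.6 60.7] W [514.7  91.2 130. ]
rim [352. 225.] 944 y [ 6.2 22.9] x [ 1.1 24.2] W [572.9 130.9 128.4]
rim [300. 228.] 807 y [-23.1  -6.9] x [ 0.6 20.8] W [603.2 132.9 128.3]
key [325. 188.] 3702 y [-10.7  11.9] x [ 9.6 83.2] W [588.6 102.1 161.2]
```

The key is against the pin: reaction moment 0.47 N·m, yaw 180.5°. I release it and go up.

Call:
apply_moves([
  {"grip": 0.3, "offset": [0, 0, 0], "spin": -0.02},
  {"grip": 0.3, "offset": [0, 0, 0], "spin": -0.02},
  {"grip": 0.3, "offset": [0, 0, 0], "spin": -0.02},
  {"grip": 0.3, "offset": [0, 0, 0], "spin": -0.02},
  {"grip": 0.3, "offset": [0, 0, 0], "spin": -0.02},
])

```text
time_s: 9.15
tcp_pos: [0.5889, 0.1464, 0.1622]
ee_rot: [[0.026, -1.0, 0.001], [-1.0, -0.026, 0.0], [-0.0, -0.001, -1.0]]
wrist_force: [0.1, 0.0, -0.7]
gripper_width: 0.297
gripper_force: 0.0
```

Call:
apply_moves([
  {"grip": 0.3, "offset": [0, 0, -1], "spin": 0},
  {"grip": 0.3, "offset": [0, 0, -3], "spin": 0},
  {"grip": 0.3, "offset": [0, 0, -6], "spin": 0},
  {"grip": 0.4, "offset": [0, 0, -10], "spin": 0},
  {"grip": 0.5, "offset": [0, 0, -15], "spin": 0},
])

```text
time_s: 9.65
tcp_pos: [0.5877, 0.1459, 0.3128]
ee_rot: [[0.026, -1.0, -0.003], [-1.0, -0.026, -0.001], [0.001, 0.003, -1.0]]
wrist_force: [1.5, 0.7, -0.2]
gripper_width: 0.402
gripper_force: 0.0
```

Call:
apply_moves([
  {"grip": 0.5, "offset": [1, 1.5, 0], "spin": 0.14},
  {"grip": 0.5, "offset": [2, 3, 0], "spin": 0.28},
  {"grip": 0.5, "offset": [3, 4.5, 0], "spin": 0.42},
  {"grip": 0.5, "offset": [4, 6, 0], "spin": 0.56},
  {"grip": 0.5, "offset": [5.3, 7.9, 0], "spin": 0.7},
])

```text
time_s: 10.15
tcp_pos: [0.5106, 0.0909, 0.3128]
ee_rot: [[-0.628, -0.778, 0.001], [-0.778, 0.628, 0.0], [-0.001, -0.001, -1.0]]
wrist_force: [-0.4, -0.1, -0.4]
gripper_width: 0.499
gripper_force: 0.0
```

Call:
apply_moves([
  {"grip": 0.5, "offset": [0, 0, 0], "spin": 0.14},
  {"grip": 0.5, "offset": [0, 0, 0], "spin": 0.28},
  {"grip": 0.5, "offset": [0, 0, 0], "spin": 0.28},
])

```text
time_s: 10.45
tcp_pos: [0.5109, 0.0911, 0.3131]
ee_rot: [[-0.816, -0.579, 0.002], [-0.579, 0.816, 0.001], [-0.002, -0.0, -1.0]]
wrist_force: [0.4, -0.4, -0.1]
gripper_width: 0.498
gripper_force: 0.0
```

Run:
```python
from h import *
r.capture("top");r.capture("scene")
s=r.sense();R=s["ee_rot"];print(s["tcp_pos"],"yaw",np.degrees(np.arctan2(R[1][1],R[0][1]))%360,s["joints"].round(),s["time_s"])
c=r.capture("wrist");P=cloud(c);Z=P[...,2]
for n,lo,hi in(("tops",.142,.157),("rim",.122,.137),("key",.157,.17)):
    m=(Z>lo)&(Z<hi);m[255:]=0
    k,l,st,ce=cv2.connectedComponentsWithStats(m.astype(np.uint8),connectivity=4)
    for i in range(1,k):
        if st[i,4]>60:
            X=P[l==i][:,:2]*1e3;print(n,ce[i].round(),st[i,4],"W",X.mean(0).round(1),cv2.minAreaRect(X.astype(np.float32)))
cv2.imwrite("pics/g.png",cv2.resize(c["img"],(800,500)))
```

```text
[0.51102451 0.09119628 0.31266953] yaw 125.50663408649966 [ 28.   9.  -8.   0. -73. -83.] 10.55
tops [332. 193.] 255 W [506.9  92.8] ((507.2576904296875, 92.90174865722656), (16.604862213134766, 17.133974075317383), 33.879276275634766)
rim [315. 250.] 320 W [575.  119.7] ((575.2220458984375, 121.16981506347656), (14.444784164428711, 64.14170837402344), 28.729705810546875)
key [263. 245.] 90 W [589.3  66. ] ((589.75146484375, 66.32491302490234), (9.187945365905762, 10.391825675964355), 1.8966253995895386)
```

View pics/g.png

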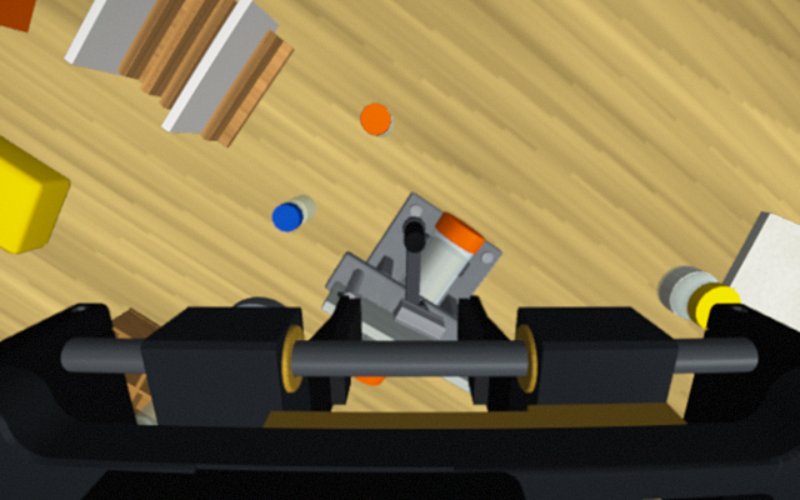

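The key stays in the slot against the pin. The handle's grip shows at about (414,237) in this enlarged view, world (508.5,92.7), radius 95 mm. I descend on it and grip it.

Call:
apply_moves([
  {"grip": 0.5, "offset": [0.1, 0.25, 4], "spin": 0},
  {"grip": 0.5, "offset": [0.1, 0.25, 8], "spin": 0},
  {"grip": 0.5, "offset": [0.1, 0.25, 12], "spin": 0},
  {"grip": 0.5, "offset": [0.1, 0.25, 15.5], "spin": 0},
  {"grip": 0.5, "offset": [0.1, 0.25, 17.8], "spin": 0},
])

```text
time_s: 11.1
tcp_pos: [0.5076, 0.0922, 0.1315]
ee_rot: [[-0.815, -0.58, -0.003], [-0.58, 0.815, -0.001], [0.003, 0.001, -1.0]]
wrist_force: [-0.4, -0.8, 0.9]
gripper_width: 0.498
gripper_force: 0.0
```

Call:
apply_moves([
  {"grip": 0.1, "offset": [0, 0, 0], "spin": 0},
  {"grip": 0.1, "offset": [0, 0, 0], "spin": 0},
  {"grip": 0.1, "offset": [0, 0, 0], "spin": 0},
  {"grip": 0.1, "offset": [0, 0, 0], "spin": 0},
  {"grip": 0.1, "offset": [0, 0, 0], "spin": 0},
])

```text
time_s: 11.6
tcp_pos: [0.5094, 0.0932, 0.1356]
ee_rot: [[-0.815, -0.579, 0.003], [-0.579, 0.815, 0.002], [-0.003, -0.0, -1.0]]
wrist_force: [-1.0, 0.9, 4.3]
gripper_width: 0.197
gripper_force: 30.0
```

Call:
apply_moves([
  {"grip": 0.1, "offset": [0, 0, 0], "spin": 0},
  {"grip": 0.1, "offset": [0, 0, 0], "spin": 0},
])

```text
time_s: 11.8
tcp_pos: [0.5095, 0.0932, 0.1356]
ee_rot: [[-0.815, -0.579, 0.003], [-0.579, 0.815, 0.001], [-0.003, -0.001, -1.0]]
wrist_force: [-2.9, 2.1, 6.5]
gripper_width: 0.196
gripper_force: 30.0
```

Call:
apply_moves([
  {"grip": 0.1, "offset": [-0.1, 1.13, 0], "spin": 0.12},
  {"grip": 0.1, "offset": [-0.33, 2.24, 0], "spin": 0.24},
  {"grip": 0.1, "offset": [-0.69, 3.32, 0], "spin": 0.36},
  {"grip": 0.1, "offset": [-1.18, 4.34, 0], "spin": 0.48},
  {"grip": 0.1, "offset": [-1.79, 5.3, 0], "spin": 0.6},
])

```text
time_s: 12.3
tcp_pos: [0.4921, 0.1452, 0.1355]
ee_rot: [[-1.0, -0.013, -0.001], [-0.013, 1.0, -0.003], [0.001, -0.003, -1.0]]
wrist_force: [-2.5, -4.6, 8.4]
gripper_width: 0.194
gripper_force: 30.0
```

```bash
cat > n.py <<'E'
from h import *
r.capture("top");r.capture("scene");s=r.sense();R=np.array(s["ee_rot"]);p=np.array(s["tcp_pos"])
v=np.array([.588,.146])-p[:2];print(p.round(4),"r",np.hypot(*v),"phi",np.degrees(np.arctan2(-v[1],-v[0]))%360,"c in tool cm",(R[:2,:2].T@v*100).round(2),s["wrist_force"].round(1),s["moment"].round(2),s["gripper_width"],s["joints"].round(1))
E
python3 n.py
```

```text
[0.4921 0.1463 0.1355] r 0.09587248896733307 phi 179.80554197738812 c in tool cm [-9.59 -0.19] [-4.4 -1.   9.2] [-0.09  1.33  0.01] 0.1961358786148059 [ 3.470e+01  1.770e+01 -2.370e+01  1.000e-01 -4.870e+01 -1.238e+02]
```

Call:
apply_moves([
  {"grip": 0.1, "offset": [-0.1, 1.23, 0], "spin": 0.13},
  {"grip": 0.1, "offset": [-0.36, 2.44, 0], "spin": 0.26},
  {"grip": 0.1, "offset": [-0.77, 3.6, 0], "spin": 0.39},
  {"grip": 0.1, "offset": [-1.24, 4.54, 0], "spin": 0.5},
  {"grip": 0.1, "offset": [-1.64, 5.18, 0], "spin": 0.58},
])

```text
time_s: 12.9
tcp_pos: [0.5064, 0.198, 0.1355]
ee_rot: [[-0.844, 0.536, -0.003], [0.536, 0.844, -0.002], [0.002, -0.003, -1.0]]
wrist_force: [-9.9, 1.2, 11.7]
gripper_width: 0.201
gripper_force: 30.0
```

```bash
python3 n.py
```

```text
[0.507  0.1989 0.1355] r 0.09675363547066665 phi 146.8579725669523 c in tool cm [-9.67 -0.14] [-8.5  3.2 11.2] [ 0.82  2.45 -0.  ] 0.19795877378189994 [ 3.850e+01  2.040e+01 -1.930e+01 -1.000e-01 -5.030e+01 -1.607e+02]
```

Call:
apply_moves([
  {"grip": 0.1, "offset": [0.05, 0.38, 0], "spin": 0.04},
  {"grip": 0.1, "offset": [0.05, 0.76, 0], "spin": 0.08},
  {"grip": 0.1, "offset": [0.03, 1.0, 0], "spin": 0.09},
  {"grip": 0.1, "offset": [0, 1.2, 0], "spin": 0.1},
  {"grip": 0.1, "offset": [0, 1.2, 0], "spin": 0.1},
])

```text
time_s: 13.5
tcp_pos: [0.5125, 0.2068, 0.1355]
ee_rot: [[-0.788, 0.616, -0.004], [0.616, 0.788, -0.004], [0.001, -0.006, -1.0]]
wrist_force: [-8.2, -3.3, 12.4]
gripper_width: 0.196
gripper_force: 30.0
```

```bash
python3 n.py
```

```text
[0.5125 0.2068 0.1355] r 0.09695363771717486 phi 141.16321054640102 c in tool cm [-9.69 -0.14] [-8.6 -2.3 11.8] [-0.74  2.36  0.01] 0.195377095278948 [  38.8   21.2  -18.1    0.   -51.  -166.8]
```

Call:
apply_moves([
  {"grip": 0.1, "offset": [0, 0.3, 0], "spin": 0.02},
  {"grip": 0.1, "offset": [0, 0.5, 0], "spin": 0.04},
  {"grip": 0.1, "offset": [0, 0.7, 0], "spin": 0.05},
  {"grip": 0.1, "offset": [0, 0.7, 0], "spin": 0.05},
])

```text
time_s: 14.0
tcp_pos: [0.5137, 0.2081, 0.1352]
ee_rot: [[-0.756, 0.654, -0.013], [0.655, 0.756, -0.012], [0.002, -0.018, -1.0]]
wrist_force: [-13.6, -12.4, 18.3]
gripper_width: 0.196
gripper_force: 30.0
```

```bash
python3 n.py
```

```text
[0.5137 0.208  0.1352] r 0.09681495785876106 phi 140.15684841969352 c in tool cm [-9.68  0.17] [-12.9 -13.2  19. ] [-3.43  3.76  0.11] 0.19732915229054296 [ 3.880e+01  2.160e+01 -1.750e+01  1.000e-01 -5.180e+01 -1.698e+02]
```

Tangential force rose to about 18 N with hardly any motion, so the nut is on its hard stop. I ease off and release it.

Call:
apply_moves([
  {"grip": 0.1, "offset": [0, -0.2, 0], "spin": 0},
  {"grip": 0.1, "offset": [0, -0.35, 0], "spin": 0},
  {"grip": 0.1, "offset": [0, -0.35, 0], "spin": 0},
])

```text
time_s: 14.4
tcp_pos: [0.5133, 0.2075, 0.1353]
ee_rot: [[-0.757, 0.654, -0.007], [0.654, 0.756, -0.007], [0.001, -0.01, -1.0]]
wrist_force: [-9.5, -8.0, 14.8]
gripper_width: 0.199
gripper_force: 30.0
```

Call:
apply_moves([
  {"grip": 0.45, "offset": [0, 0, 0], "spin": 0},
  {"grip": 0.45, "offset": [0, 0, 0], "spin": 0},
  {"grip": 0.45, "offset": [0, 0, 0], "spin": 0},
  {"grip": 0.45, "offset": [0, 0, 0], "spin": 0},
  {"grip": 0.45, "offset": [0, 0, 0], "spin": 0},
])

```text
time_s: 14.9
tcp_pos: [0.5168, 0.2116, 0.1339]
ee_rot: [[-0.756, 0.654, 0.0], [0.654, 0.756, 0.0], [-0.0, 0.001, -1.0]]
wrist_force: [0.8, 0.4, 0.2]
gripper_width: 0.441
gripper_force: 0.0
```

Call:
apply_moves([
  {"grip": 0.45, "offset": [0, 0, -2], "spin": 0},
  {"grip": 0.45, "offset": [0, 0, -6], "spin": 0},
  {"grip": 0.45, "offset": [0, 0, -10], "spin": 0},
  {"grip": 0.45, "offset": [0, 0, -15], "spin": 0},
  {"grip": 0.45, "offset": [0, 0, -18], "spin": 0},
])

```text
time_s: 15.4
tcp_pos: [0.5176, 0.2119, 0.3183]
ee_rot: [[-0.757, 0.654, 0.005], [0.654, 0.757, 0.003], [-0.002, 0.006, -1.0]]
wrist_force: [-0.2, 1.0, 0.0]
gripper_width: 0.451
gripper_force: 0.0
```

```bash
cat > g.py <<'E'
from h import *
import sys
r.capture("top");r.capture("scene")
s=r.sense();R=np.array(s["ee_rot"]);p=np.array(s["tcp_pos"]);print(p.round(4),R.round(3).tolist(),"yaw",np.degrees(np.arctan2(R[1][1],R[0][1]))%360,s["joints"].round(),s["time_s"],s["wrist_force"].round(1))
c=r.capture("wrist");P=cloud(c);Z=P[...,2]
for n,lo,hi in(("tops",.142,.156),("rim",.122,.137),("key",.157,.17)):
    m=(Z>lo)&(Z<hi);m[262:]=0
    k,l,st,ce=cv2.connectedComponentsWithStats(m.astype(np.uint8),connectivity=4)
    for i in range(1,k):
        if st[i,4]>60:
            X=P[l==i][:,:2]*1e3;a=cv2.minAreaRect(X.astype(np.float32));print(n,ce[i].round(),st[i,4],"W",X.mean(0).round(1),np.round(a[0],1),np.round(a[1],1),round(a[2],1))
cv2.imwrite("pics/"+sys.argv[1],cv2.resize(c["img"],(800,500)))
E
python3 g.py g2.png
```

```text
[0.5187 0.2126 0.3198] [[-0.757, 0.654, 0.01], [0.654, 0.757, 0.006], [-0.004, 0.011, -1.0]] yaw 49.17812127963547 [  39.   13.   -2.    0.  -75. -170.] 15.5 [-0.4 -0.3  0.3]
tops [316. 190.] 248 W [510.5 206.1] [510.9 205.8] [17.1 16.7] 0.4
tops [355. 241.] 300 W [580.2 199.8] [580.2 196.7] [69.7  6.5] 87.2
rim [331. 246.] 747 W [574.4 170.5] [574.  179.4] [105.1  18.8] 87.5
key [376. 232.] 117 W [582. 224.] [583.4 221.3] [ 9.1 19.9] 1.1
key [352. 253.] 243 W [583.5 191.3] [584.6 190.3] [ 9.4 36.3] 2.0
```

Call:
apply_moves([
  {"grip": 0.35, "offset": [-2, -0.1, 0], "spin": -0.148},
  {"grip": 0.35, "offset": [-4, -0.2, 0], "spin": -0.296},
  {"grip": 0.35, "offset": [-6, -0.3, 0], "spin": -0.444},
  {"grip": 0.35, "offset": [-8, -0.4, 0], "spin": -0.592},
  {"grip": 0.35, "offset": [-9.6, -0.45, 0], "spin": -0.74},
])

```text
time_s: 16.05
tcp_pos: [0.5863, 0.1444, 0.3117]
ee_rot: [[-0.999, -0.033, -0.003], [-0.033, 0.999, -0.001], [0.003, -0.001, -1.0]]
wrist_force: [-0.2, 1.3, 1.0]
gripper_width: 0.349
gripper_force: 0.0
```

Call:
apply_moves([
  {"grip": 0.35, "offset": [0, 0, 0], "spin": -0.148},
  {"grip": 0.35, "offset": [0, 0, 0], "spin": -0.296},
  {"grip": 0.35, "offset": [0, 0, 0], "spin": -0.444},
  {"grip": 0.35, "offset": [0, 0, 0], "spin": -0.592},
  {"grip": 0.35, "offset": [0, 0, 0], "spin": -0.74},
])

```text
time_s: 16.55
tcp_pos: [0.5857, 0.1451, 0.3117]
ee_rot: [[-0.716, -0.698, -0.004], [-0.698, 0.716, -0.001], [0.003, 0.002, -1.0]]
wrist_force: [-0.1, 0.9, -0.7]
gripper_width: 0.35
gripper_force: 0.0
```

Call:
apply_moves([
  {"grip": 0.35, "offset": [0, 0, 1], "spin": -0.148},
  {"grip": 0.35, "offset": [0, 0, 3], "spin": -0.296},
  {"grip": 0.35, "offset": [0, 0, 5], "spin": -0.444},
  {"grip": 0.35, "offset": [0, 0, 7], "spin": -0.592},
  {"grip": 0.35, "offset": [0, 0, 7], "spin": -0.74},
])

```text
time_s: 17.05
tcp_pos: [0.5837, 0.1444, 0.2383]
ee_rot: [[-0.059, -0.998, -0.01], [-0.998, 0.059, -0.003], [0.004, 0.01, -1.0]]
wrist_force: [-0.0, -0.3, 0.1]
gripper_width: 0.352
gripper_force: 0.0
```

Call:
apply_moves([
  {"grip": 0.35, "offset": [0, 0, 0], "spin": -0.08},
  {"grip": 0.35, "offset": [0, 0, 0], "spin": -0.08},
])

```text
time_s: 17.25
tcp_pos: [0.5855, 0.145, 0.2419]
ee_rot: [[0.016, -1.0, -0.003], [-1.0, -0.016, -0.001], [0.001, 0.003, -1.0]]
wrist_force: [-0.7, 0.5, -0.5]
gripper_width: 0.353
gripper_force: 0.0
```

```bash
python3 g.py g3.png
```

```text
[0.5858 0.145  0.2428] [[0.014, -1.0, -0.002], [-1.0, -0.014, -0.001], [0.001, 0.002, -1.0]] yaw 180.81130105596515 [ 29.  20.  -3.  -0. -67. -28.] 17.35 [ 0.  -0.4  0. ]
tops [337. 128.] 218 W [578.7  76.7] [578.6  76.8] [10.9 11.3] 1.2
rim [308. 209.] 1019 W [601.  144.7] [601.  145.8] [46.6 16.5] 86.7
rim [343. 211.] 1034 W [571.7 146. ] [571.5 147.5] [46.6 16.6] 86.9
key [324. 181.] 1933 W [587.6 115.3] [587.5 119.4] [  9.  116.5] 2.2
```

View pics/g3.png

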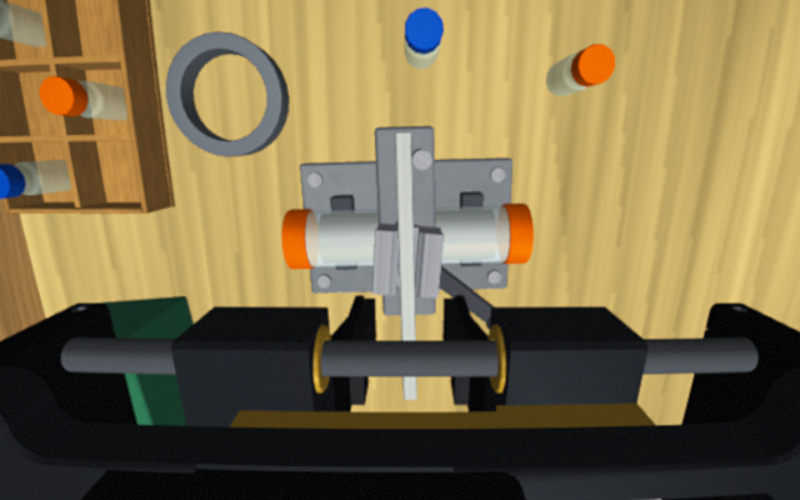

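Measured: slot at 86.8° against clamp y at 91.8°, so screw ≈ +0.09. The grip is at 142.1°, which means nut ≈ 1.2. The lock is done and the key, at 92.2°, rests against the pin. I descend and regrasp it.

Call:
apply_moves([
  {"grip": 0.35, "offset": [-0.05, -0.1, 2], "spin": -0.02},
  {"grip": 0.35, "offset": [-0.05, -0.1, 4], "spin": -0.02},
  {"grip": 0.35, "offset": [-0.05, -0.1, 6], "spin": -0.02},
  {"grip": 0.35, "offset": [-0.05, -0.1, 7.5], "spin": -0.02},
  {"grip": 0.35, "offset": [-0.05, -0.1, 7.5], "spin": -0.02},
])

```text
time_s: 17.9
tcp_pos: [0.5856, 0.145, 0.1664]
ee_rot: [[0.035, -0.999, -0.005], [-0.999, -0.035, -0.002], [0.002, 0.005, -1.0]]
wrist_force: [0.2, -0.9, -0.0]
gripper_width: 0.352
gripper_force: 0.0
```

```bash
python3 k.py
```

```text
[0.58742138 0.14563258 0.16927299] yaw 182.04369441040714 [-0.54230864  0.58786793 -0.09931672] [ 0.00901313  0.10970996 -0.01746884]
pin [349. 132.] 446 y [ 5.9 16.3] x [64.  74.1] W [578.7  76.3 150.8]
pin [293. 243.] 173 y [-23.  -14.5] x [ 1.2 12.8] W [605.7 136.  151.6]
pin [362. 243.] 173 y [15.9 24.6] x [ 0.8 12.8] W [568.4 134.7 151.6]
rim [307. 231.] 1231 y [-20.3  -5.2] x [-11.1  23.4] W [599.9 137.5 128.5]
rim [351. 233.] 1176 y [ 7.4 24.6] x [-11.3  20.8] W [572.6 137.9 128.3]
key [328. 177.] 3021 y [-3.6  5.1] x [ 6.  83.1] W [588.4  98.4 160.8]
key [289. 252.] 359 y [-23.5 -14.5] x [ 4.9 12.9] W [606.5 135.1 165.4]
key [366. 252.] 365 y [15.9 25.1] x [ 5.  12.8] W [567.7 133.7 165.4]
```

Call:
apply_moves([
  {"grip": 0.35, "offset": [0, 0, 0.4], "spin": 0},
  {"grip": 0.35, "offset": [0, 0, 0.7], "spin": 0},
  {"grip": 0.35, "offset": [0, 0, 0.7], "spin": 0},
  {"grip": 0, "offset": [0, 0, 0.7], "spin": 0},
  {"grip": 0, "offset": [0, 0, 0.7], "spin": 0},
])

```text
time_s: 18.55
tcp_pos: [0.5873, 0.1456, 0.1622]
ee_rot: [[0.036, -0.999, 0.0], [-0.999, -0.036, 0.0], [-0.0, -0.0, -1.0]]
wrist_force: [-0.8, -0.2, 0.3]
gripper_width: 0.244
gripper_force: 0.0
```

Call:
apply_moves([
  {"grip": 0, "offset": [0, 0, 0], "spin": 0},
  {"grip": 0, "offset": [0, 0, 0], "spin": 0},
  {"grip": 0, "offset": [0, 0, 0], "spin": 0},
  {"grip": 0, "offset": [0, 0, 0], "spin": 0},
  {"grip": 0, "offset": [0, 0, 0], "spin": 0},
])

```text
time_s: 19.05
tcp_pos: [0.5872, 0.1456, 0.1622]
ee_rot: [[0.036, -0.999, 0.0], [-0.999, -0.036, 0.0], [0.0, -0.0, -1.0]]
wrist_force: [0.4, 0.3, 0.8]
gripper_width: 0.102
gripper_force: 30.0
```

```bash
python3 n.py
```

```text
[0.5872 0.1456 0.1622] r 0.0008461745606205688 phi 204.57732130617416 c in tool cm [-0.03 -0.08] [-0.1  0.2  1.5] [0.06 0.15 0.07] 0.10253184080465295 [ 29.2  24.   -9.    0.  -56.9 -27.2]
```

Call:
apply_moves([
  {"grip": 0, "offset": [0, 0, -0.4], "spin": 0},
  {"grip": 0, "offset": [0, 0, -0.9], "spin": 0},
  {"grip": 0, "offset": [0, 0, -1.5], "spin": 0},
  {"grip": 0, "offset": [0, 0, -2.3], "spin": 0},
  {"grip": 0, "offset": [0, 0, -4], "spin": 0},
])

```text
time_s: 19.65
tcp_pos: [0.587, 0.1455, 0.2024]
ee_rot: [[0.036, -0.999, -0.001], [-0.999, -0.036, -0.001], [0.001, 0.001, -1.0]]
wrist_force: [1.1, 0.5, -1.9]
gripper_width: 0.103
gripper_force: 30.0
```

Call:
apply_moves([
  {"grip": 0, "offset": [0, 0, -4], "spin": 0},
  {"grip": 0, "offset": [0, 0, -8], "spin": 0},
  {"grip": 0, "offset": [0, 0, -12], "spin": 0},
  {"grip": 0, "offset": [0, 0, -14], "spin": 0},
  {"grip": 0, "offset": [0, 0, -14], "spin": 0},
])

```text
time_s: 20.15
tcp_pos: [0.5877, 0.1456, 0.3477]
ee_rot: [[0.036, -0.999, 0.008], [-0.999, -0.036, 0.003], [-0.003, -0.008, -1.0]]
wrist_force: [0.0, 0.9, -1.6]
gripper_width: 0.102
gripper_force: 30.0
```

```bash
python3 g.py g4.png
```

```text
[0.5862 0.1455 0.342 ] [[0.036, -0.999, -0.001], [-0.999, -0.036, 0.001], [-0.001, 0.001, -1.0]] yaw 182.04666370879897 [ 29.  17.   7.  -0. -80. -27.] 20.25 [-1.  -0.5 -2. ]
tops [389. 238.] 168 W [512.3 201.7] [512.1 201.9] [15.2 13.5] 2.9
rim [312. 184.] 432 W [602.8 145.7] [603.4 145.4] [13.  46.3] 0.9
rim [342. 184.] 346 W [568.4 144.7] [567.2 146.8] [11.5 45.6] 2.3
rim [385. 230.] 72 W [514.6 198.7] [514.  199.5] [17.3  6.5] 34.8
```

Call:
apply_moves([
  {"grip": 0, "offset": [3.4, 1, 0], "spin": 0.148},
  {"grip": 0, "offset": [6.8, 2, 0], "spin": 0.296},
  {"grip": 0, "offset": [10.2, 3, 0], "spin": 0.444},
  {"grip": 0, "offset": [13.6, 4, 0], "spin": 0.592},
  {"grip": 0, "offset": [17, 4.9, 0], "spin": 0.74},
])

```text
time_s: 20.8
tcp_pos: [0.5427, -0.0274, 0.3399]
ee_rot: [[-0.652, -0.758, -0.005], [-0.758, 0.652, -0.001], [0.004, 0.003, -1.0]]
wrist_force: [0.0, 0.7, -2.1]
gripper_width: 0.102
gripper_force: 30.0
```

Call:
apply_moves([
  {"grip": 0, "offset": [3.1, -1.5, 0], "spin": 0.148},
  {"grip": 0, "offset": [6.2, -3.1, 0], "spin": 0.296},
  {"grip": 0, "offset": [9.3, -4.6, 0], "spin": 0.444},
  {"grip": 0, "offset": [12.5, -6.2, 0], "spin": 0.592},
  {"grip": 0, "offset": [15.6, -7.7, 0], "spin": 0.74},
])

```text
time_s: 21.3
tcp_pos: [0.5005, -0.1959, 0.3399]
ee_rot: [[-0.993, -0.12, -0.005], [-0.12, 0.993, 0.001], [0.005, 0.001, -1.0]]
wrist_force: [0.7, -0.4, -1.8]
gripper_width: 0.098
gripper_force: 30.0
```

Call:
apply_moves([
  {"grip": 0, "offset": [0, 0, 3], "spin": 0.1},
  {"grip": 0, "offset": [0, 0, 6], "spin": 0.197},
  {"grip": 0, "offset": [0, 0, 10], "spin": 0.197},
  {"grip": 0, "offset": [0, 0, 13], "spin": 0.197},
  {"grip": 0, "offset": [0, 0, 13], "spin": 0.197},
])

```text
time_s: 21.8
tcp_pos: [0.4976, -0.194, 0.2057]
ee_rot: [[-0.997, 0.071, -0.015], [0.071, 0.997, 0.003], [0.015, 0.002, -1.0]]
wrist_force: [-0.6, 0.9, -2.4]
gripper_width: 0.102
gripper_force: 30.0
```

```bash
cat > q.py <<'E'
from h import *
import sys
for _ in range(4): r.capture("top")
c=r.capture("wrist");s=r.sense();R=np.array(s["ee_rot"]);p=np.array(s["tcp_pos"]);print(p.round(4),R.round(3).tolist(),"yaw",np.degrees(np.arctan2(R[1][1],R[0][1]))%360,s["time_s"],s["wrist_force"].round(1))
P=cloud(c);Z=P[...,2];Q=(P-p)@R*1000
for n,lo,hi in(("plates",.078,.088),("batten",.027,.037),("key",p[2]-.006,p[2]+.006)):
    m=(Z>lo)&(Z<hi);m[262:]=0;m[:,:180]=0;m[:,480:]=0;m=cv2.morphologyEx(m.astype(np.uint8),cv2.MORPH_OPEN,np.ones((3,3)))
    k,l,st,ce=cv2.connectedComponentsWithStats(m,connectivity=4)
    for i in range(1,k):
        if st[i,4]>80:
            q=Q[l==i];d=np.linalg.svd(q[:,:2]-q[:,:2].mean(0),full_matrices=False)[2][0];print(n,ce[i].round(),st[i,4],"y",np.percentile(q[:,1],[3,97]).round(1),"x",np.percentile(q[:,0],[2,98]).round(1),"slope",(d[1]/d[0]).round(3))
cv2.imwrite("pics/"+sys.argv[1],cv2.resize(c["img"][60:290,180:480],(782,600),interpolation=cv2.INTER_CUBIC))
E
python3 q.py q1.png
```

```text
[ 0.5031 -0.195   0.2139] [[-0.998, 0.07, 0.003], [0.07, 0.998, -0.001], [-0.003, -0.001, -1.0]] yaw 85.99993946901695 22.05 [ 0.3 -0.3 -1.4]
plates [387. 177.] 1392 y [47.5 56.2] x [-37.5  77.5] slope -0.009
plates [270. 180.] 1325 y [-56.  -47.4] x [-37.6  71.8] slope -0.003
batten [290. 181.] 1133 y [-44.9 -35.4] x [-56.4  67.1] slope -0.003
batten [315. 180.] 539 y [-16.  -11.4] x [-51.2  67.1] slope -0.001
batten [341. 179.] 821 y [ 9.5 16.7] x [-51.5  67.1] slope 0.001
batten [367. 182.] 1135 y [36.  45.6] x [-56.6  66.1] slope -0.003
key [328. 186.] 3590 y [-10.    7.9] x [ 8.8 82.5] slope -0.001
```

View pics/q1.png

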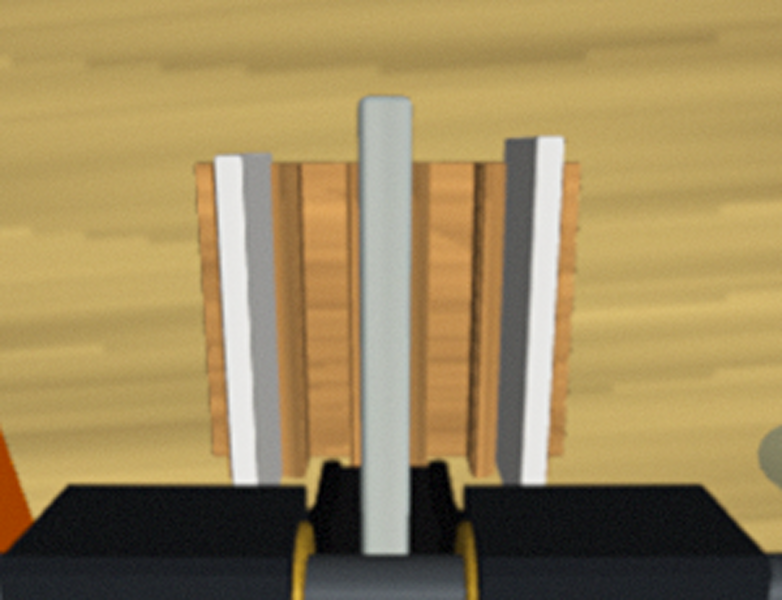

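The key sits symmetrically above the free middle slot: battens at −44.9/+45.6 and −16.0/+16.7 mm around it, parallel within 0.2°. I lower it.

Call:
apply_moves([
  {"grip": 0, "offset": [0, 0, 4], "spin": 0},
  {"grip": 0, "offset": [0, 0, 8], "spin": 0},
  {"grip": 0, "offset": [0, 0, 11], "spin": 0},
  {"grip": 0, "offset": [0, 0, 12.3], "spin": 0},
  {"grip": 0, "offset": [0, 0, 12.3], "spin": 0},
])

```text
time_s: 22.55
tcp_pos: [0.5017, -0.1947, 0.0883]
ee_rot: [[-0.998, 0.07, -0.002], [0.07, 0.998, 0.0], [0.002, 0.0, -1.0]]
wrist_force: [0.2, -0.8, -1.3]
gripper_width: 0.1
gripper_force: 30.0
```

Call:
apply_moves([
  {"grip": 0, "offset": [0, 0, 0], "spin": 0},
  {"grip": 0, "offset": [0, 0, 0.4], "spin": 0},
  {"grip": 0, "offset": [0, 0, 0.8], "spin": 0},
  {"grip": 0, "offset": [0, 0, 1.2], "spin": 0},
  {"grip": 0, "offset": [0, 0, 1.2], "spin": 0},
])

```text
time_s: 23.05
tcp_pos: [0.5017, -0.1947, 0.0767]
ee_rot: [[-0.998, 0.07, -0.001], [0.07, 0.998, 0.0], [0.001, 0.0, -1.0]]
wrist_force: [-0.2, -0.3, -2.1]
gripper_width: 0.1
gripper_force: 30.0
```

Call:
apply_moves([
  {"grip": 0, "offset": [0, 0, 0.5], "spin": 0},
  {"grip": 0, "offset": [0, 0, 1], "spin": 0},
  {"grip": 0, "offset": [0, 0, 1.5], "spin": 0},
  {"grip": 0, "offset": [0, 0, 1.8], "spin": 0},
  {"grip": 0, "offset": [0, 0, 1.9], "spin": 0},
])

```text
time_s: 23.55
tcp_pos: [0.5018, -0.1948, 0.0581]
ee_rot: [[-0.998, 0.07, -0.001], [0.07, 0.998, -0.0], [0.001, -0.0, -1.0]]
wrist_force: [-3.0, 0.8, 7.0]
gripper_width: 0.098
gripper_force: 30.0
```

Upward force appears at TCP 0.058, the same height as when the key was first gripped, so it is fully down. I release it and retreat.

Call:
apply_moves([
  {"grip": 0.35, "offset": [0, 0, 0], "spin": 0},
  {"grip": 0.35, "offset": [0, 0, 0], "spin": 0},
  {"grip": 0.35, "offset": [0, 0, 0], "spin": 0},
  {"grip": 0.35, "offset": [0, 0, 0], "spin": 0},
  {"grip": 0.35, "offset": [0, 0, 0], "spin": 0},
])

```text
time_s: 24.05
tcp_pos: [0.5022, -0.1948, 0.0581]
ee_rot: [[-0.998, 0.07, 0.0], [0.07, 0.998, -0.0], [-0.0, -0.0, -1.0]]
wrist_force: [0.4, 1.2, 0.4]
gripper_width: 0.344
gripper_force: 0.0
```

Call:
apply_moves([
  {"grip": 0.35, "offset": [0, 0, -2], "spin": 0},
  {"grip": 0.35, "offset": [0, 0, -6], "spin": 0},
  {"grip": 0.35, "offset": [0, 0, -11], "spin": 0},
  {"grip": 0.35, "offset": [0, 0, -16], "spin": 0},
  {"grip": 0.35, "offset": [0, 0, -20], "spin": 0},
])

```text
time_s: 24.55
tcp_pos: [0.5023, -0.195, 0.2614]
ee_rot: [[-0.998, 0.07, 0.003], [0.07, 0.998, -0.001], [-0.003, -0.001, -1.0]]
wrist_force: [1.2, -0.9, -0.4]
gripper_width: 0.348
gripper_force: 0.0
```

Call:
apply_moves([
  {"grip": 0.35, "offset": [-1, 4, -2], "spin": 0},
  {"grip": 0.35, "offset": [-2, 8, -4], "spin": 0},
  {"grip": 0.35, "offset": [-3.5, 12, -6], "spin": 0},
  {"grip": 0.35, "offset": [-4.5, 16, -8], "spin": 0},
  {"grip": 0.35, "offset": [-4.5, 17, -8], "spin": 0},
])

```text
time_s: 25.05
tcp_pos: [0.5611, -0.0253, 0.3408]
ee_rot: [[-0.998, 0.066, 0.006], [0.066, 0.998, 0.001], [-0.006, 0.001, -1.0]]
wrist_force: [-0.6, 0.4, -0.3]
gripper_width: 0.351
gripper_force: 0.0
```

Run:
```python
from h import *
for _ in range(3):r.capture("top")
c=r.capture("wrist");P=cloud(c);Z=P[...,2];print(r.sense()["tcp_pos"],r.sense()["time_s"])
for n,lo,hi,x0,x1 in(("key",.048,.066,150,300),("plates",.078,.09,100,300),("rim",.122,.137,385,520),("tops",.142,.16,385,520)):
    m=(Z>lo)&(Z<hi);m[240:]=0;m[:,:x0]=0;m[:,x1:]=0
    k,l,st,ce=cv2.connectedComponentsWithStats(m.astype(np.uint8),connectivity=4)
    for i in range(1,k):
        if st[i,4]>80:
            X=P[l==i][:,:2]*1e3;a=cv2.minAreaRect(X.astype(np.float32));print(n,ce[i].round(),st[i,4],"z",np.median(Z[l==i]).round(4),np.round(a[0],1),np.round(a[1],1),round(a[2],1))
cv2.imwrite("pics/f.png",cv2.resize(c["img"][50:260,60:540],(800,350),interpolation=cv2.INTER_CUBIC))
```

```text
[ 0.55809065 -0.02886078  0.33708037] 25.25
key [201. 137.] 1125 z 0.0564 [ 502.7 -195.3] [ 10.3 167.9] 86.2
key [242. 132.] 392 z 0.0571 [ 497.9 -138.1] [  2.2 138.5] 85.9
key [165. 138.] 718 z 0.0571 [ 497.  -242.1] [  3.3 139.8] 86.0
plates [233. 133.] 887 z 0.0818 [ 497.9 -142.4] [ 10.2 138.6] 85.8
plates [153. 138.] 920 z 0.0817 [ 496.4 -246.3] [ 10.9 140.3] 86.2
rim [480. 186.] 581 z 0.129 [572.1 147.2] [47.4 16.4] 86.4
rim [477. 210.] 591 z 0.1287 [600.6 146. ] [45.7 17.5] 85.5
tops [424. 200.] 122 z 0.1504 [578.  76.] [11.3 11.7] 28.5
```

View pics/f.png

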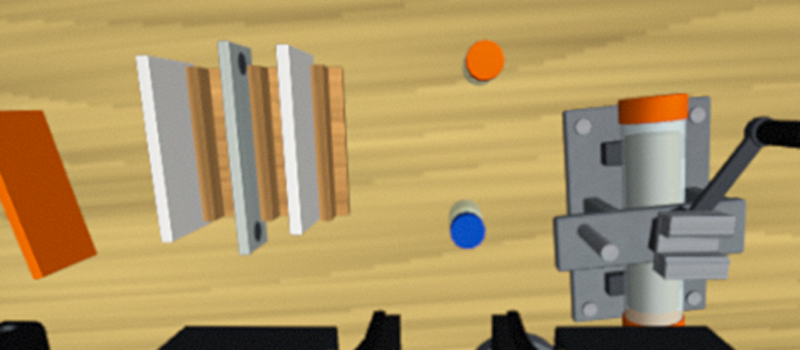

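The key stands fully down in the middle slot (top at 0.056 m). The screw is at about +0.1 and the handle is fully swung.

```bash
python3 -c "
from station import r
print(r.finish_job())"
```

```text
the job is handed in; nothing more can be done
None
```

The job is handed in at about 25 s: the screw was turned against the stop pin (about +0.1 rad), the locknut was swung to its hard stop, and the key stands fully down in the free middle slot; the hand-in gave no verdict.

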